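# Wind the lidding press down with its loose crank

### The job

Fit the loose crank from the board fully onto the square spindle on top of the lidding press, feeling for the spindle's angle without pressing hard, and wind it clockwise (seen from above) until the lid is home on the tub and the crank turns clearly stiff, but force it no further. Then lift the crank off and lay it back flat on the middle of the board, sleeve up, leaving the lid down and the things round about where they are.

Things in the scene. Friction and masses are not known exactly. Their poses are not given: they have to be found in the camera images.
- press: hand lidding press, fixed to the table: dark steel base 120 x 172 x 12 mm, two 14 mm columns at y = +-68 mm, grey crossbar (32 x 168 mm, z 130 to 146) with 6 mm cap nuts on it. Origin: underside centre of the base; z up. A white tub of crab meat, 90 mm wide and 45 mm high, stands fixed in the middle of the base, its rim at z = 57 mm.
- head: the press head with the white lid (98 mm across) in it, sliding on the columns. Origin: on the spindle axis, at the lid's sealing face. In the press frame its z is 57 mm when the lid is just home on the rim; it starts 11 to 19 mm higher. It sinks 20 mm per clockwise turn of the spindle (3.18 mm per rad) and cannot be pushed down by hand. Up to 0.9 mm above home passes as home.
- spindle_seat (a point): on the spindle's vertical axis, on the collar (28 mm across) on the crossbar, 156 mm above the table, where the foot of the seated crank stands.
- spindle (a joint): twist of the spring coupling between spindle and screw, in rad, clockwise positive, 0 when nobody turns: 2 N m per rad. Running friction (0.2 N m) twists it by 0.1, about 3 N at the crank's sleeve. When the lid is home the screw stops and only the spring yields: firm is from 0.2 rad (6 N at the sleeve), more than 0.6 rad (17 N) spoils the lid. Let go, it springs back to about 0 and the lid stays.
- spindle_tip (a point): centre of the steel spindle's top, 26 mm above spindle_seat. The spindle is square, 16 mm wide, its top 5 mm tapering to 11 mm square. It turns with the screw; its angle at the start is random and not measured (this point keeps the axes of the press): search for it by turning the lightly pressed crank by up to a quarter turn; push with 4 to 12 N, 25 N is too hard.
- crank: loose aluminium crank, 0.17 to 0.35 kg. Origin: centre of the hub's underside; z up as it stands; x points along the arm to the sleeve. Hub 30 x 30 mm, 34 mm high, with a square socket from below, 17.6 mm wide and 28 mm deep, sides parallel to x and y. On the hub a grip block for lifting: 30 mm along x, 20 mm along y, z 34 to 64 mm. Arm 18 mm wide, 12 mm thick, flush with the underside, to x = 82 mm. It fits the spindle in four ways, all good.
- crank_knob (a point): middle of the crank's upright black sleeve, for winding: a cylinder 20 mm across, z 14 to 62 mm in the crank frame, 70 mm from the hub's axis; it spins freely on its pin, so a gripper can hold it without turning along. This point is at z = 38 mm.
- crank_mid (a point): middle of the crank's underside, 32.5 mm from the hub's axis towards the sleeve
- board: plain wooden board, fixed, 180 mm along its x, 120 mm along its y, 12 mm thick; the crank lies on it at the start. Origin: centre of its underside.
- tub_roe: open white tub of roe, 100 mm wide, 55 mm high; a bystander. Origin: underside centre.
- cup_water: pink cup, 81 mm wide, 112 mm high; a bystander. Origin: underside centre.
- brush: wooden brush handle, 24 x 162 x 24 mm, long along its y, lying down; a bystander. Origin: underside centre.
Mind the look-alikes: they are no part of the job. Of the things shaped like the crank, the aluminium one is meant.

How it is judged (in metres and radians):
On the way, in this order (a step that is already met when the one before it is completed fails the run):
1. the crank is seated on the spindle, its foot within 6 mm of the collar (horizontal distance between crank and spindle_seat below 0.004 m and z of crank in the frame of spindle_seat below 0.006 m and angle between crank's own z axis and vertical below 0.1 rad), for 0.2 s.
2. the lid has been wound home (at most 1 mm above the rim) and made firm: the spring coupling twisted by more than 0.2 rad, with the crank on the spindle (all of step 1 and z of head in the frame of press below 0.058 m and value of joint spindle above 0.2 rad), for 0.1 s.
At the end, for the whole second after the job is handed in: The lid is home (head at most 1 mm above its home height) and the crank lies flat and still on the board, sleeve up, the middle of the crank within 35 mm of the board's centre (z of head in the frame of press below 0.058 m and horizontal distance between crank_mid and board below 0.035 m and z of crank in the frame of board between 0.008 and 0.016 m and angle between crank's own z axis and vertical below 0.1 rad and linear speed of crank below 0.02 m/s); the robot touches nothing.
It fails at once if the crank is pressed hard on the press (contact forces adding up to over 80 N, as a push of about 25 N wedged on the taper gives) while not yet seated (its foot over 8 mm from the collar) (contact force between crank and press above 80 N and z of crank in the frame of spindle_seat above 0.008 m).
It fails at once if the lid is forced: the spring coupling is twisted by more than 0.6 rad (1.2 N m) (value of joint spindle above 0.6 rad).
It fails at once if a bystander is moved by more than 30 mm (distance of any of tub_roe, cup_water, brush from where it was at the start of the episode above 0.03 m).
It also fails if it takes over 72 s, if anything falls off the work surface, if the arm or the gripper's body presses on something with over 40 N, if the wrist force passes 120 N, or if a joint passes its speed limit or range.

### The arm

A 6-joint arm with a two-finger parallel gripper is mounted at the origin on the work surface; the furniture and walls round the work are solid. World frame = base frame: x ahead of the robot, y to its left, z up, the work surface at z = 0. Lengths are in mm, angles in degrees, forces in N, time in s.
With the tool pointing down it reaches from about 350 to 775 mm from the base axis. Payload 7.3 kg.
Tool frame: the origin (TCP) lies where the fingers leave the gripper's body, on its centre line; the fingertips stand 66 mm ahead of it and the grasp point (between the pads) lies 47 mm ahead of it; z points along the fingers, y is the line along which they close (so a half turn about z gives the same grasp; the last joint's range is limited). The gripper opens to 92 mm and grips with 3 to 60 N. Pads are 19 mm wide; open, the fingers measure 130 mm over their backs; the gripper's body (75 mm by 190 mm) begins 47 mm behind the grasp point.
Start: joints at [61.478, 19.595, 87.324, -0, 73.075, -8.365], TCP at [180.892, 492.866, 292.241] pointing down, gripper open.
Joint ranges: [-145.02, 145.02], [-44.19, 115.74], [2.07, 154.8], [-57.11, 237.11], [16.16, 152.29], [-177.93, 177.93]. Speed limits (degrees/s): [147.25, 147.25, 180, 180, 180, 180].

### API

Orientations are given as [roll, pitch, yaw] about the fixed x, y, z axes, in that order (R = Rz(yaw) Ry(pitch) Rx(roll)).
In Python, from bench import env gives the robot as it stands. Calls block until the motion is done:
- env.movep(position, orientation): joint-space move of the TCP to a pose.
- env.servo_line(position, attitude=None, velocity=150, contact_N=None): straight line of the TCP; attitude=None keeps the orientation; velocity is the mean speed in mm/s. With contact_N (N) it stops when the force on the tool has changed by that much, and returns True; else False.
- env.move_j(angles): joint-space move.
- env.set_gripper(opening, f_grip=None): finger opening in mm; f_grip is the grip in N (None keeps the last); returns when the fingers have stopped.
- env.hold(seconds).
- env.inverse_kinematics(position, orientation): joint angles nearest the present ones, or None.
- env.read_camera(name): name is "scene" or "top" or "wrist"; returns the picture (400x640x3 uint8, blue, green, red); there is no depth.
- env.calibration(name): a dict with "vfov" (degrees; the focal length in pixels is half the picture's height over the tangent of half this angle, whatever the lens; pixels are square), "cx", "cy" (the principal point, pixels), "pose" (4x4, takes a point from camera to world coordinates); the wrist camera has in their place "mount" (4x4, takes a point from camera to tool coordinates, whose origin is the TCP and whose axes are the flange's). Camera axes: x right, y up, looking along -z (the intrinsics and any distortion apply to the point x, -y, -z); pixel columns grow to the right and rows downward; lengths in mm; the calibration is good to about 2 mm. A picture is of the moment at which its call begins: read the wrist's pose just before it. calibration takes no time and is no camera call.
A pose or a line that the arm cannot do raises env.IKError and nothing moves.
- env.sign_off(): hands the job in; it is judged then, once.
Readings, each from a call of its own:
- env.get_time_s(): time.
- env.get_qpos(): joint angles.
- env.get_qd(): joint speeds.
- env.get_effort(): joint torques, N m.
- env.get_tool_pos(): TCP position.
- env.get_orientation(): TCP orientation.
- env.get_contact_force(): force on the tool from outside, world axes, zero at the start.
- env.get_ft_torque(): the same for the moment, N m.
- env.get_grip_width(): finger opening in mm.
- env.get_finger_force(): force on a finger pad.
Only numpy, scipy, OpenCV 4.12 (cv2) and the standard library are available. Lean on these libraries where they do the work, as an engineer would, in place of code of your own. Each camera call takes 0.05 s, during which the arm holds its last target. There are 200 camera calls.

## Working session

There is one attempt and no reset: what is moved stays moved. The work goes in short steps, each a Python script; the robot and the scene stay as the last script left them, time stands still between calls to the robot, and variables do not carry over. Pictures are saved under pics/ and viewed, at most 10 in all, crops included, and the job is handed in when it is done.

```bash
ls; mkdir -p pics; python3 - <<'E'
from bench import env
import cv2,numpy as np
for n in ["scene","top","wrist"]:
    c=env.calibration(n); print(n,{k:(np.round(v,3).tolist() if not isinstance(v,str) else v) for k,v in c.items()})
    im=env.read_camera(n); cv2.imwrite(f"pics/{n}0.png",im)
print(env.get_time_s(),env.get_orientation())
E
```

```text
pics
scene {'vfov': 45.245, 'cx': 315.179, 'cy': 196.694, 'pose': [[0.621, 0.519, -0.587, -136.036], [-0.784, 0.421, -0.457, -361.936], [0.01, 0.744, 0.668, 824.925], [0.0, 0.0, 0.0, 1.0]]}
top {'vfov': 47.126, 'cx': 316.397, 'cy': 201.64, 'pose': [[-0.01, 0.981, -0.193, 277.501], [-1.0, -0.007, 0.013, 116.616], [0.011, 0.193, 0.981, 1067.574], [0.0, 0.0, 0.0, 1.0]]}
wrist {'vfov': 65.089, 'cx': 320.133, 'cy': 200.018, 'mount': [[0.001, 0.965, 0.262, 71.33], [1.0, -0.001, 0.001, 0.156], [0.001, 0.262, -0.965, -93.497], [0.0, 0.0, 0.0, 1.0]]}
0.15 [-1.79933701e+02 -8.73043227e-03  1.59841697e+02]
```

View pics/top0.png

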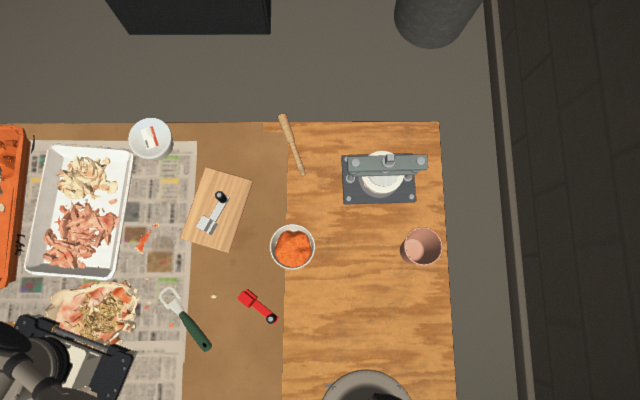

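View pics/scene0.png

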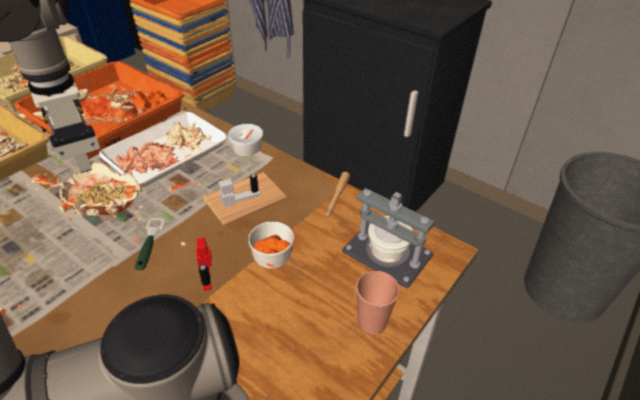

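The crank-shaped candidates in the top view are the grey one on the board at about (213,213) and the red one at (258,305). The aluminium one is on the board, so that fits. I'll check it in a crop while doing the rough ray casting.

```bash
cat > h.py <<'E'
from bench import env
import cv2,numpy as np
from scipy.spatial.transform import Rotation as Rn
def Rt(): return Rn.from_euler('xyz',env.get_orientation(),degrees=True).as_matrix()
def wpose():
    T=np.eye(4);T[:3,:3]=Rt();T[:3,3]=env.get_tool_pos()
    return T@np.array(env.calibration('wrist')['mount'])
def ray(n,uv,P=None):
    c=env.calibration(n); P=np.array(c['pose']) if P is None else P
    f=200/np.tan(np.radians(c['vfov']/2))
    d=np.array([(uv[0]-c['cx'])/f,-(uv[1]-c['cy'])/f,-1]); return P[:3,3],P[:3,:3]@d
def onz(n,uv,z,P=None):
    o,d=ray(n,uv,P); return o+d*(z-o[2])/d[2]
def proj(n,p,P=None):
    c=env.calibration(n); P=np.array(c['pose']) if P is None else P
    f=200/np.tan(np.radians(c['vfov']/2)); q=P[:3,:3].T@(np.array(p)-P[:3,3])
    return np.array([c['cx']-f*q[0]/q[2],c['cy']+f*q[1]/q[2]])
E
python3 - <<'E'
from h import *
for nm,uv,z in [("b1",(207,168),12),("b2",(252,180),12),("b3",(230,251),12),("b4",(182,238),12),("hub",(208,223),46),("knob",(222,197),74),("spin",(390,156),182),("bar_l",(348,163),146),("bar_r",(427,163),146),("p1",(342,156),12),("p2",(413,153),12),("p3",(416,202),12),("p4",(344,204),12),("roe",(292,247),55),("cup",(423,247),112),("brushA",(283,115),24),("brushB",(302,174),24)]:
    print(nm,onz("top",uv,z).round(0))
t=cv2.imread('pics/top0.png');s=cv2.imread('pics/scene0.png')
a=cv2.resize(t[150:340,170:300],None,fx=3,fy=3,interpolation=cv2.INTER_CUBIC)
b=cv2.resize(t[130:220,330:440],(390,320),interpolation=cv2.INTER_CUBIC)
c=cv2.resize(s[165:225,195:295],(390,250),interpolation=cv2.INTER_CUBIC)
cv2.imwrite('pics/crop0.png',np.hstack([a,np.vstack([b,c])]))
E
```

```text
b1 [568. 362.  12.]
b2 [538. 255.  12.]
b3 [371. 302.  12.]
b4 [402. 413.  12.]
hub [431. 347.  46.]
knob [485. 312.  74.]
spin [544. -44. 182.]
bar_l [540.  38. 146.]
bar_r [ 539. -127.  146.]
p1 [596.  41.  12.]
p2 [ 602. -130.   12.]
p3 [ 482. -131.   12.]
p4 [479.  38.  12.]
roe [375. 158.  55.]
cup [ 367. -117.  112.]
brushA [696. 181.  24.]
brushB [549. 136.  24.]
```

View pics/crop0.png

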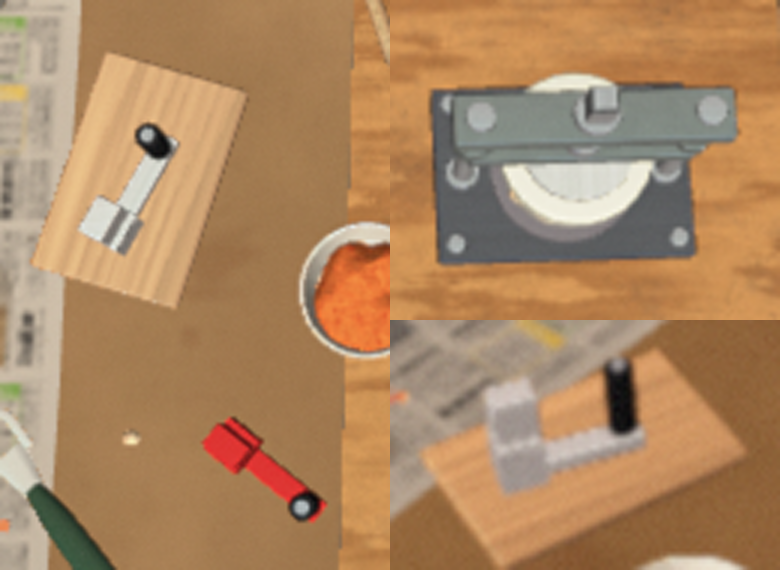

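The crop confirms it: the grey aluminium crank is on the board, with its block top at about (203,222) and knob top at (219,194). The red look-alike lies on the table. The spindle stands on the collar at about (390,156). Next come close wrist views.

```bash
python3 - <<'E'
from h import *
h=onz("top",(202.7,221.7),76);k=onz("top",(219,194.3),74);print(h.round(1),k.round(1),np.linalg.norm(h[:2]-k[:2]))
env.movep([450,335,300],[180,0,147]);env.hold(.3)
P=wpose();np.save('Pc.npy',P);cv2.imwrite('pics/w1.png',env.read_camera('wrist'))
env.movep([540,-45,360],[180,0,90]);env.hold(.3)
P=wpose();np.save('Pp.npy',P);cv2.imwrite('pics/w2.png',env.read_camera('wrist'))
print(env.get_time_s(),env.get_qpos(),env.get_contact_force())
E
```

```text
[429.6 352.   76. ] [490.8 318.9  74. ] 69.60871211125432
3.5083 [-1.28159540e+01  1.89710468e+01  7.75123602e+01  2.59283451e-03
  8.35219421e+01 -1.28694038e+01] [ 0.09865872 -0.033644   -0.15912757]
```

View pics/w1.png

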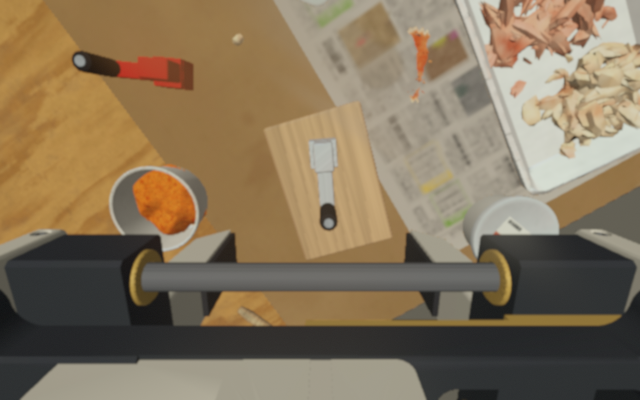

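View pics/w2.png

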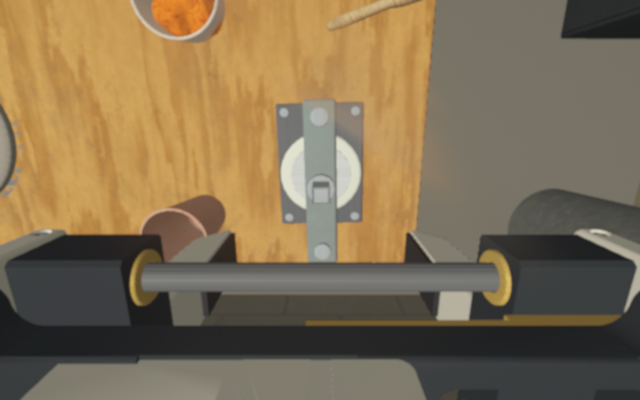

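```bash
python3 - <<'E'
from h import *
a=cv2.imread('pics/w1.png')[130:240,295:350];b=cv2.imread('pics/w2.png')[95:265,275:365]
a=cv2.resize(a,None,fx=5,fy=5,interpolation=cv2.INTER_CUBIC)
b2=cv2.resize(cv2.imread('pics/w2.png')[165:220,290:350],None,fx=7,fy=7,interpolation=cv2.INTER_CUBIC)
a=a[:550];b2=np.pad(b2,((0,165),(0,0),(0,0)))
cv2.imwrite('pics/crop1.png',np.hstack([a,b2]))
E
```

```text
(no output)
```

View pics/crop1.png

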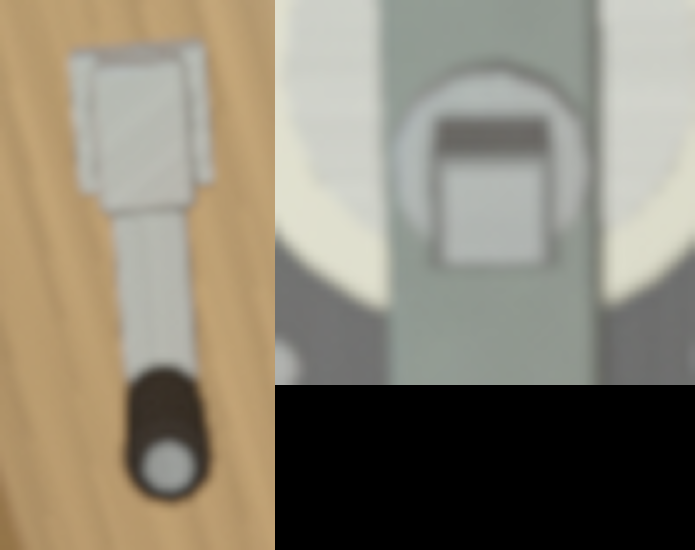

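```bash
python3 - <<'E'
from h import *
Pc=np.load('Pc.npy');Pp=np.load('Pp.npy')
h=onz('wrist',(323.8,156.8),76,Pc);k=onz('wrist',(328.6,223.2),76,Pc);print('hub',h.round(1),'knob',k.round(1),np.linalg.norm(h-k),np.degrees(np.arctan2(*(k-h)[1::-1])))
print('spin',onz('wrist',(321.1,195.6),182,Pp).round(1))
n1=onz('wrist',(319,117),152,Pp);n2=onz('wrist',(322,251),152,Pp);print('nuts',n1.round(1),n2.round(1),(n1+n2)/2, np.linalg.norm(n1-n2))
print('top spin', onz('top',(330+602/3.9/1-390/3.9-0+0,130+97*90/320),182).round(1))
def inter(u,P,v):
    o1,d1=ray('wrist',u,P);o2,d2=ray('scene',v)
    t=np.linalg.lstsq(np.c_[d1,-d2],o2-o1,rcond=None)[0];return o1+d1*t[0],o2+d2*t[1]
b=[onz('wrist',p,12,Pc).round(1) for p in [(264,131),(360,102),(391,237),(307,259)]];print('board',b,np.mean(b,0))
E
```

```text
hub [425.9 355.1  76. ] knob [488.5 321.   76. ] 71.28286227462998 -28.56388183473924
spin [540.1 -43.3 182. ]
nuts [538.   24.4 152. ] [ 541.3 -110.6  152. ] [539.67491445 -43.09245124 152.        ] 135.11127781249692
top spin [541.3 -32.3 182. ]
board [array([368.8, 307.9,  12. ]), array([402.5, 420.9,  12. ]), array([568.7, 368.3,  12. ]), array([535.4, 259. ,  12. ])] [468.85  339.025  12.   ]
```

Heights and sizes agree: hub to knob is 71 mm (70 given), nut spacing 135 mm (136), and the press is aligned with the world axes. Spindle is at about (540,-43). I'll take one closer view of each at equal relative height, so calibration bias cancels between grasp and insertion.

```bash
python3 - <<'E'
from h import *
env.movep([540,-43.3,306],[180,0,90]);env.hold(.4)
P=wpose();np.save('Pp2.npy',P);a=env.read_camera('wrist')
env.movep([427,354,300],[180,0,151.4])
env.servo_line([427,354,200]);env.hold(.4)
P=wpose();np.save('Pc2.npy',P);b=env.read_camera('wrist')
cv2.imwrite('pics/p2.png',a);cv2.imwrite('pics/c2.png',b)
print(env.get_time_s(),env.get_tool_pos())
f=lambda i:cv2.resize(i[140:250,260:380],None,fx=5,fy=5,interpolation=cv2.INTER_CUBIC)
f=lambda i:cv2.resize(i[140:250,280:360],None,fx=5,fy=5,interpolation=cv2.INTER_CUBIC)
cv2.imwrite('pics/crop2.png',np.hstack([f(a),f(b)]))
E
```

```text
7.0833 [427.02500994 354.07254753 200.25829314]
```

View pics/crop2.png

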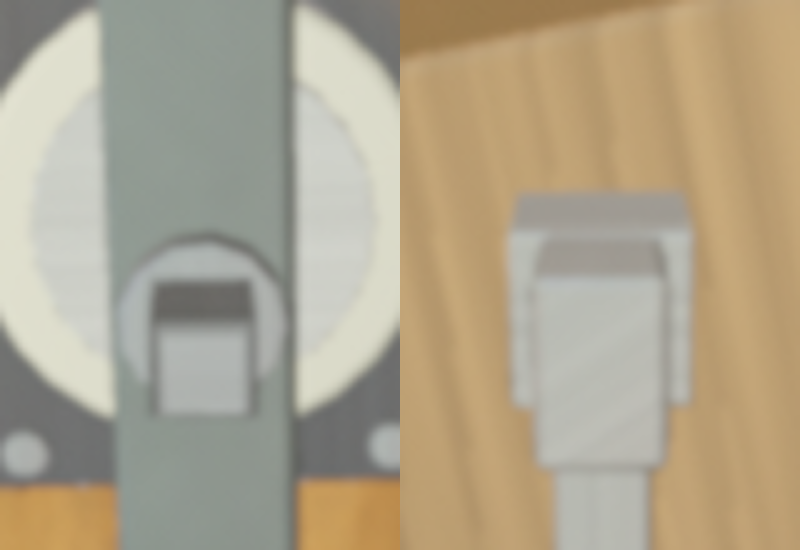

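```bash
python3 - <<'E'
from h import *
Pp=np.load('Pp2.npy');Pc=np.load('Pc2.npy')
c=lambda p,P:((proj('wrist',p,P)-[280,140])*5).round(0)
S=np.array([540.1,-43.3,0])
for nm,d,w in [('top front',5.5,182),('tap front',8,177),('seat front',8,156),('top back',-5.5,182),('tap back',-8,177),('collar f',14,156)]: print(nm,c(S+[0,d,w],Pp))
x=np.array([np.cos(np.radians(151.4)),np.sin(np.radians(151.4)),0]);H=np.array([427,354,0.])
for nm,d,w in [('blk top f',15,76),('blk bot f',15,46),('hub bot f',15,12),('blk top b',-15,76),('hub b',-15,46)]: print(nm,c(H+d*x+[0,0,w],Pc))
E
```

```text
top front [204. 338.]
tap front [204. 312.]
seat front [204. 277.]
top back [204. 410.]
tap back [204. 415.]
collar f [204. 241.]
blk top f [200. 280.]
blk bot f [200. 234.]
hub bot f [200. 193.]
blk top b [200. 476.]
hub b [200. 409.]
```

Predicted and observed edges agree within about 1 mm: hub at (427,354), spindle at (540,-43) and nearly square to the press. Grasp next.

```bash
python3 - <<'E'
from h import *
env.set_gripper(60)
env.servo_line([427,354,135],velocity=80)
print(env.servo_line([427,354,117],velocity=30,contact_N=8))
env.set_gripper(5,45);print(env.get_grip_width(),env.get_finger_force(),env.get_tool_pos(),env.get_contact_force())
f0=env.get_contact_force()
env.servo_line([427,354,310],velocity=150);env.hold(.3)
print('lift',env.get_grip_width(),np.array(env.get_contact_force())-f0)
env.movep([540.1,-43.3,305],[180,0,90]);env.hold(.4)
a=env.read_camera('wrist');cv2.imwrite('pics/inhand.png',a)
print(env.get_contact_force(),env.get_ft_torque(),env.get_tool_pos())
r=env.servo_line([540.1,-43.3,289],velocity=40,contact_N=6);print(r,env.get_tool_pos())
r=env.servo_line([540.1,-43.3,262],velocity=15,contact_N=6);print(r,env.get_tool_pos(),env.get_contact_force(),env.get_ft_torque())
print(env.get_time_s())
E
```

```text
False
19.65777707649249 44.99040126800537 [427.00012777 354.02280763 117.02434019] [ 0.13262471 -0.92808581  0.34020291]
lift 19.88172905680891 [-0.46637873  1.11382591 -3.32940022]
[ 0.11505142  0.87459656 -2.91363027] [-0.0194719   0.05617442 -0.01539144] [540.13299162 -43.04218419 305.03074908]
False [540.09872991 -43.35490197 288.82055775]
False [540.12282819 -43.29580352 262.06701989] [-0.10348963 -0.12987445 -2.8518844 ] [-0.07322696  0.10038818 -0.0116965 ]
16.4333
```

It slid straight on at TCP z = 262 with no resistance. I'll push it down to the collar gently, release, and regrip at the sleeve.

```bash
python3 - <<'E'
from h import *
r=env.servo_line([540.1,-43.3,258],velocity=15,contact_N=7);print(r,env.get_tool_pos(),env.get_contact_force())
env.set_gripper(50);env.hold(.2)
env.servo_line([540.1,-43.3,310],velocity=150)
env.servo_line([540.1,-113.3,310],velocity=150);env.hold(.1)
print(env.get_contact_force());cv2.imwrite('pics/seated.png',env.read_camera('wrist'));np.save('Ps.npy',wpose())
env.servo_line([540.1,-113.3,255],velocity=120,contact_N=6)
r=env.servo_line([540.1,-113.3,242],velocity=40,contact_N=6);print(r,env.get_tool_pos())
env.set_gripper(5,20);env.hold(.2);print(env.get_grip_width(),env.get_contact_force(),env.get_finger_force(),env.get_time_s())
E
```

```text
True [540.25946717 -43.36554897 260.97989133] [-0.04533644  0.06055157  3.83490933]
[ 0.27807748 -0.50367723  0.37006632]
False [ 540.05789694 -113.32368104  241.87791294]
19.79653389253801 [ 0.00206385  0.85593159 -0.0148424 ] 19.995449781417847 20.6833
```

View pics/seated.png

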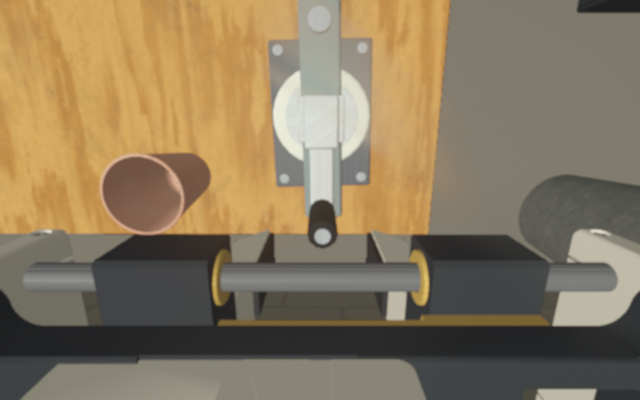

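The crank is seated: hub at about (320,118) over the spindle, sleeve at (322,236). The sleeve is gripped at 19.8 mm. Now winding clockwise while watching the tangential force.

```bash
python3 - <<'E'
from h import *
C=np.array([540.1,-43.3]);f0=np.array(env.get_contact_force());z=242
def ft(a):
    F=np.mean([env.get_contact_force() for _ in range(3)],0)-f0
    t=np.array([np.sin(a),-np.cos(a)])  # clockwise tangent
    return -F[:2]@t, F[:2]@np.array([np.cos(a),np.sin(a)]),F[2]
a=-90.;log=[];step=10
while a>-90-460:
    a-=step;ar=np.radians(a)
    env.servo_line([*(C+70*np.array([np.cos(ar),np.sin(ar)])),z],velocity=45)
    t=ft(ar)
    if t[0]>4.8 and step>3: env.hold(.15);t=ft(ar)
    log.append((a,*np.round(t,1)))
    if max(abs(np.array(t)))>20: print('odd',t);break
    if t[0]>4.8: step=3
    else: step=10
    if t[0]>9: env.hold(.15);t=ft(ar);print('final',t);break
    if env.get_time_s()>48: print('time');break
for l in log[::4]+log[-8:]:print(*l)
print(len(log),env.get_time_s())
E
```

```text
final (np.float64(9.889985058960391), np.float64(4.447071384937851), np.float64(7.146097808528253))
-100.0 3.0 -2.1 0.1
-140.0 3.2 -3.3 3.2
-180.0 3.6 0.7 9.6
-220.0 3.1 4.6 10.3
-260.0 2.6 9.7 9.2
-300.0 1.9 11.5 6.8
-340.0 1.0 8.1 6.1
-373.0 8.0 5.3 7.4
-320.0 0.7 9.3 6.9
-330.0 2.2 8.6 6.8
-340.0 1.0 8.1 6.1
-350.0 1.2 6.1 7.6
-360.0 3.6 6.4 6.6
-370.0 7.0 4.7 8.2
-373.0 8.0 5.3 7.4
-376.0 9.7 4.2 7.7
30 33.3833
```

The reaction rose from about 3 N to 9.9 N after 286° (15.9 mm of travel, inside the given 11–19 mm), which is about 0.35 rad of twist. The lid is home and firm. I'll ease off, release and look at the crank's angle.

```bash
python3 - <<'E'
from h import *
C=np.array([540.1,-43.3])
for a in (-371,-366,-361,-357):
    r=np.radians(a);env.servo_line([*(C+70*np.array([np.cos(r),np.sin(r)])),242],velocity=40)
print(env.get_contact_force())
env.set_gripper(50);env.hold(.2)
p=env.get_tool_pos();env.servo_line([p[0],p[1],310],velocity=150)
env.movep([540.1,-43.3,340],[180,0,185]);env.hold(.4)
P=wpose();np.save('Pe.npy',P);a=env.read_camera('wrist');cv2.imwrite('pics/e.png',a)
cv2.imwrite('pics/e_crop.png',cv2.resize(a[110:250,260:400],None,fx=4,fy=4,interpolation=cv2.INTER_CUBIC))
for ang in (0,10,20):
    r=np.radians(ang);print(ang,((proj('wrist',[540.1+70*np.cos(r),-43.3+70*np.sin(r),218],P)-[260,110])*4).round())
print('hub top',((proj('wrist',[540.1,-43.3,220],P)-[260,110])*4).round(),env.get_time_s())
E
```

```text
[5.26687296 2.96478245 7.43170847]
0 [207. 767.]
10 [269. 767.]
20 [331. 758.]
hub top [238. 431.] 38.0
```

View pics/e_crop.png

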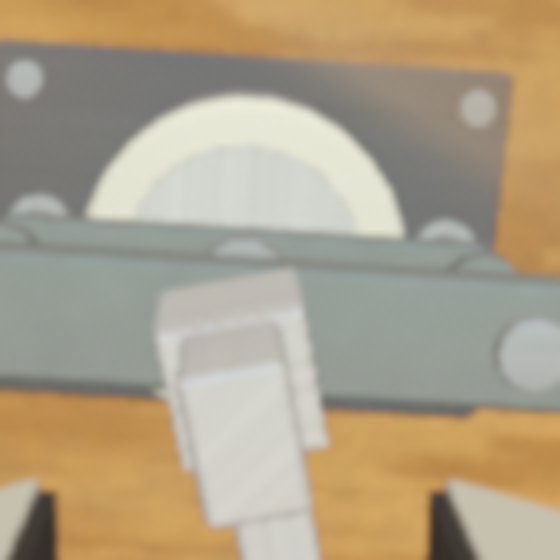

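```bash
python3 - <<'E'
from h import *
P=np.load('Pe.npy')
q=[onz('wrist',np.array(u)/4+[260,110],220,P)[:2] for u in [(183,377),(283,360),(308,508),(212,525)]]
c=np.mean(q,0);d=(q[2]+q[3]-q[0]-q[1])/2;yaw=np.degrees(np.arctan2(d[1],d[0]));e=q[1]-q[0]
print(c,np.linalg.norm(d),np.linalg.norm(e),yaw,np.degrees(np.arctan2(e[1],e[0])))
E
```

```text
[542.33304672 -41.54948137] 28.47810554694775 17.954914089770007 14.910017501288701 105.05083365682418
```

Crank yaw is about 15° and the block sizes match. Grip the block, lift off and lay it on the board.

```bash
python3 - <<'E'
from h import *
x,y=541.0,-42.6
env.movep([x,y,310],[180,0,194.9])
env.servo_line([x,y,275],velocity=80)
print(env.servo_line([x,y,262],velocity=30,contact_N=8),env.get_tool_pos())
env.set_gripper(5,40);print(env.get_grip_width(),env.get_contact_force())
print(env.servo_line([x,y,300],velocity=40,contact_N=25),env.get_tool_pos())
env.servo_line([x,y,325],velocity=100)
env.hold(.2);print('held',env.get_grip_width(),env.get_contact_force())
cy=-20;r=np.radians(cy);m=np.array([469.5,337]);H=m-32.5*np.array([np.cos(r),np.sin(r)])
env.movep([*H,250],[180,0,180+cy])
env.servo_line([*H,135],velocity=100);env.hold(.2)
print(env.servo_line([*H,114],velocity=20,contact_N=4),env.get_tool_pos(),env.get_contact_force(),H)
print(env.get_time_s())
E
```

```text
False [541.00951693 -42.60870731 261.92120341]
19.50253034527221 [-0.69404658  0.04222639  0.44247467]
False [540.86597856 -42.56489392 299.6988577 ]
held 19.445636554616517 [ 0.06777408  0.03419438 -2.74666147]
True [438.70223642 348.11989131 120.44076724] [0.18855541 0.38492368 2.77697179] [438.95998982 348.11565466]
45.475
```

```bash
python3 - <<'E'
from h import *
p=env.get_tool_pos()
print(env.servo_line([p[0],p[1],117],velocity=10,contact_N=8),env.get_tool_pos(),env.get_contact_force())
env.set_gripper(50);env.hold(.3)
env.servo_line([p[0],p[1],300],velocity=120);env.hold(.4)
P=wpose();a=env.read_camera('wrist');cv2.imwrite('pics/f.png',a);t=env.read_camera('top')
print('board c',proj('wrist',[469.5,337,12],P),'hub top',proj('wrist',[438.8,348.1,76],P),env.get_time_s(),env.get_contact_force())
s=env.read_camera('scene')
cv2.imwrite('pics/final.png',np.vstack([np.hstack([cv2.resize(a[80:280,200:440],(400,333)),cv2.resize(t[130:280,170:450],(400,333))]),np.hstack([cv2.resize(s[160:235,190:310],(400,250)),cv2.resize(s[180:290,330:450],(400,250))])]))
E
```

```text
False [438.33112668 348.44205841 117.44066778] [-3.01064976  0.92028056  4.41676769]
board c [320.71630128 200.74124441] hub top [320.62316781 186.59086635] 49.1083 [-0.80757777  0.2588591   0.03832899]
```

View pics/final.png

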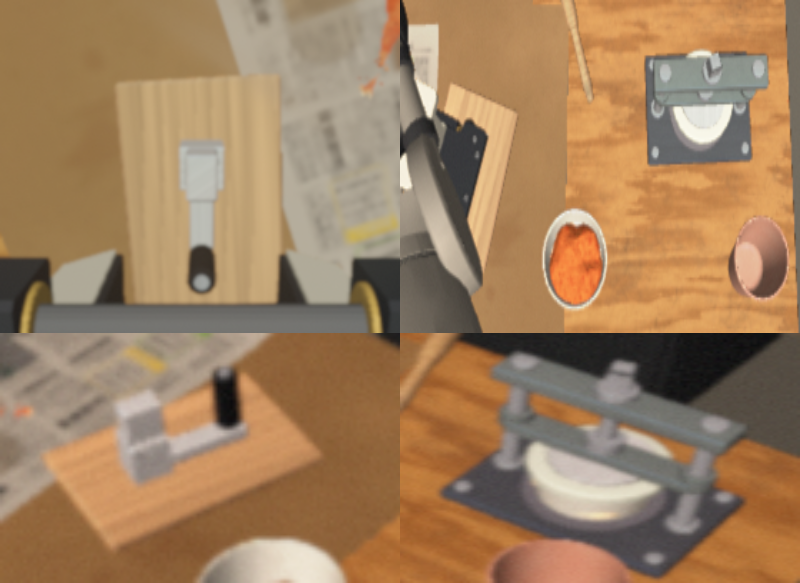

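The last picture shows the crank flat near the middle of the board, hub at about (202,168) and sleeve up. The lid is down on the tub, and the roe tub, cup and brush look undisturbed.

```bash
python3 -c "
from bench import env
print(env.sign_off())"
```

```text
the job is handed in; nothing more can be done
None
```

The job is handed in, with no verdict returned: the crank fitted without hard pressing, the lid was wound home until stiff (about 0.35 rad of twist, estimated from the force at the sleeve), and the crank is back flat on the board, sleeve up.

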